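# Lock a hygrometer's ball coupler onto its bench post

### The arm

A 6-joint arm with a two-finger parallel gripper is mounted at the origin on a cart in front of the work surface, level with it; the furniture and walls round the work are solid. World frame = base frame: x ahead of the robot, y to its left, z up, the work surface at z = 0. Lengths are in m, angles in rad, forces in N, time in s.
With the tool pointing down it reaches from about 0.425 to 0.925 m from the base axis. Payload 12.5 kg.
Tool frame: the origin (TCP) lies between the finger pads; the fingertips stand 11 mm ahead of it and the grasp point (between the pads) lies 8 mm behind it (manip.tips_ahead is the distance from the TCP to the fingertips, in m); z points along the fingers, y is the line along which they close (so a half turn about z gives the same grasp; the last joint's range is limited). The gripper opens to 85 mm and grips with 20 to 120 N. Pads are 22 mm wide; open, the fingers measure 114 mm over their backs; the gripper's body (76 mm by 85 mm) begins 54 mm behind the grasp point. The pads swing forward as they close: fully open they stand 13 mm farther back than shut.
Start: joints at [1.174, 0.491, 1.559, -0, 1.092, -0.106], TCP at [0.179, 0.599, 0.242] pointing down, gripper open.
Joint ranges: [-3.1, 3.1], [-0.84, 2.19], [0.05, 2.79], [-1.13, 4.28], [0.06, 2.93], [-2.69, 2.69]. Speed limits (rad/s): [2.22, 2.22, 2.79, 3.14, 3.14, 3.14].

### API

Orientations are given as a 3x3 rotation matrix whose columns are the frame's x, y, z axes.
In Python, from workcell import manip gives the robot as it stands. The module is installed in compiled form; this text tells all that it offers. Calls block until the motion is done:
- manip.goto(position, orientation): joint-space move of the TCP to a pose.
- manip.move_l(position, attitude=None, speed=0.15, until_force=None): straight line of the TCP; attitude=None keeps the orientation; speed is the mean speed in m/s. With until_force (N) it stops when the force on the tool has changed by that much, and returns True; else False.
- manip.move_joints(angles): joint-space move.
- manip.grip(opening, squeeze=None): opening from 0.0 (shut) to 1.0 (fully open); squeeze is the grip in N (None keeps the last); returns when the fingers have stopped.
- manip.pause(seconds).
- manip.ik(position, orientation): joint angles nearest the present ones, or None.
- manip.observe(): the state.
- manip.camera(name): name is "scene" or "side" or "wrist"; returns the picture (384x512x3 uint8, red, green, blue); there is no depth.
- manip.camera_params(name): a dict with "fx", "fy", "cx", "cy" (pixels), "R" (3x3) and "t" (3): a world point X has camera coordinates R X + t. Camera axes: x right, y down, z forward; pixel columns grow to the right and rows downward; lengths in m; the calibration is good to about 2 mm. A picture is of the moment at which its call begins: read the wrist's pose just before it. camera_params takes no time and is no camera call; for the wrist camera it gives the pose at the moment of the call.
A pose or a line that the arm cannot do raises manip.MotionError and nothing moves.
- manip.close_job(): hands the job in; it is judged then, once.
The state is a dict: "clock": time; "qpos": joint angles; "joint_vel": joint speeds; "joint_torque": joint torques, N m; "tcp_pos": TCP position; "tool_rot": TCP orientation; "contact_force": force on the tool from outside, world axes, zero at the start; "moment": the same for the moment, N m; "width": opening from 0.0 (shut) to 1.0 (fully open); "grasp_force": force on a finger pad.
Only numpy, scipy, OpenCV 4.12 (cv2) and the standard library are available. Lean on these libraries where they do the work, as an engineer would, in place of code of your own. Each camera call takes 0.05 s, during which the arm holds its last target. There are 200 camera calls.

### The job

Mount the hygrometer on the ball post: raise the lever of its coupler all the way, lower the coupler over the ball and, with the lever still fully up, press it home on the post's flange until the sprung post just begins to give, then push the lever down until it is fully shut and let go. Feel for the post, whose height is not known, and never push so hard that its spring bottoms out (about 20 N). Leave the other things on the bench where they are.

Things in the scene. Friction and masses are not known exactly. Their poses are not given: they have to be found in the camera images.
- coupler: Loose ball coupler, about 0.37 kg (+-25%). Origin: centre of the socket's mouth, on the flat underside of the round aluminium head (54 mm across, 42 high); x from tail to nose (the lever's free end), z up. Socket: round bore 33 mm wide, 35 deep, flared to 44 at the mouth. White hygrometer on the tail, x = -95 to -117 mm, 68 wide, top at z = 65. It stands upright on the bench.
- tongue (a point): The place to grip: a dark level bar behind the head, 20 mm wide (y), from x = -50 to -95 mm of the coupler 22 mm high (z = 18 to 40). This point is its centre, at x = -62, z = 29 mm. On top of it is a small spring block, 14 mm wide, up to z = 54. The raised lever stays in front of x = -30 mm.
- lever (a joint): Angle of the coupler's steel lever, rad: 0 (start) = down, level over the head, locked; 0.85 = fully raised. Over-centre sprung: 1 N up at the tip lifts it; past 0.2 it springs up by itself. Closing takes 5 to 8 N down on its upper side, over the head, until flat; then it stays. A jaw then reaches under the ball: lever down, no ball can enter; head not home, the lever cannot close.
- lever_tip (a point): Middle of the lever's free part, 75 mm from its pivot: at x = +51, z = 48 mm of the coupler when down, free below, the head's front 24 mm behind it. The bar is 16 mm wide (pinch across y), 8 thick; rounded end at x = +65. Pinched firmly, it must be turned about the pivot (the hand tilting with it), or the whole coupler tips up with it.
- lever_pivot (a point): The lever's pivot, on the coupler at x = -24, z = 48 mm (axis along y). A good place to push it shut is 40 mm ahead of this (x = +16 mm of the coupler): the lever's upper side there is at z = 99 mm when raised and 52 when down. The push also loads the head beneath, which sinks with the sprung post.
- stand: Fixed ball post. Origin: centre of its underside on the bench; its post is vertical on this axis. Dark base disc 96 mm across, 12 high; clamp knob to its +y. On the post a round flange 60 mm across and above it, on a 14 mm neck, a steel ball of 30 mm diameter, centre 18 and top 33 mm above the flange's top. The coupler is home when its underside lies flat on the flange; it may face any way.
- clamp_top (a point): Top of the post's fixed part, 56 mm above the bench on its axis. From it rises the column, clamped at an unknown height: the flange's top is 86 to 122 mm above the bench, not measured. Flange and ball are sprung: they yield downward above 6 N, 1 mm per further 3.2 N, and bottom after 6 mm at 25 N (coupler's weight included).
- timer: Bystander: black and white round kitchen timer, 66 mm wide, 46 mm high; origin under its centre.
- tape: Bystander: roll of masking tape lying flat, 96 mm wide, 25 mm high; origin under its centre.
- beaker: Bystander: plastic beaker, 70 mm wide, 81 mm high; origin under its centre.
- petri: Bystander: petri dish, 94 mm wide, 16 mm high; origin under its centre.
- marker: Bystander: white marker pen lying, 135 mm long; origin under its middle.
- scoop: Bystander: white scoop lying, 160 mm long, 24 mm high; origin under its middle.
Things that resemble listed ones, but are neither listed nor needed, are in the scene too. Leave any purple look-alike of the stand alone.

How it is judged:
By the outcome, as a careful person would: the job done as asked, in the order asked, and still so for the second after the job is handed in, with the robot touching nothing.
It also fails if it takes over 61 s, if anything falls off the work surface, if the arm or the gripper's body presses on something with over 40 N, if the wrist force passes 120 N, or if a joint passes its speed limit or range.

## Working session

There is one attempt and no reset: what is moved stays moved. The work goes in short steps, each a Python script; the robot and the scene stay as the last script left them, time stands still between calls to the robot, and variables do not carry over. Pictures are saved under pics/ and viewed, at most 13 in all, crops included, and the job is handed in when it is done.

```bash
mkdir -p pics
cat > h.py <<'E'
import numpy as np, cv2
from workcell import manip as m
def save(cam,name,crop=None,scale=1):
    p=m.camera_params(cam); im=m.camera(cam); im=im[:,:,::-1].copy()
    np.savez('pics/'+name+'.npz',im=im,**{k:np.array(v) for k,v in p.items()})
    if crop: im=im[crop[1]:crop[3],crop[0]:crop[2]]
    cv2.imwrite('pics/'+name+'.png',cv2.resize(im,None,fx=scale,fy=scale,interpolation=cv2.INTER_CUBIC))
def px2z(p,u,v,z):
    R=np.array(p['R']);t=np.array(p['t']).ravel()
    d=R.T@np.array([(u-p['cx'])/p['fx'],(v-p['cy'])/p['fy'],1.]);c=-R.T@t
    return c+d*(z-c[2])/d[2]
def proj(p,X):
    q=np.array(p['R'])@np.array(X)+np.array(p['t']).ravel()
    return np.array([p['fx']*q[0]/q[2]+p['cx'],p['fy']*q[1]/q[2]+p['cy']])
def tri(obs):
    A=[];b=[]
    for p,u,v in obs:
        R=np.array(p['R']);t=np.array(p['t']).ravel();d=R.T@np.array([(u-p['cx'])/p['fx'],(v-p['cy'])/p['fy'],1.]);d/=np.linalg.norm(d)
        P=np.eye(3)-np.outer(d,d);A.append(P);b.append(P@(-R.T@t))
    return np.linalg.lstsq(np.vstack(A),np.hstack(b),rcond=None)[0]
def down(yaw): # tool x at angle yaw, z down
    c,s=np.cos(yaw),np.sin(yaw); return np.array([[c,s,0],[s,-c,0],[0,0,-1.]])
E
python3 - <<'E'
from h import *
for c in('scene','side','wrist'): save(c,c+'0',None,1.5); print(c,{k:np.round(v,3).tolist() for k,v in m.camera_params(c).items()})
o=m.observe();print(o['clock'],o['tool_rot'],o['contact_force'])
E
```

```text
scene {'fx': 403.619, 'fy': 403.619, 'cx': 254.861, 'cy': 190.365, 'R': [[-0.427, -0.904, 0.02], [-0.441, 0.188, -0.877], [0.789, -0.384, -0.479]], 't': [0.25, 0.28, 1.182]}
side {'fx': 373.401, 'fy': 373.401, 'cx': 264.451, 'cy': 186.043, 'R': [[0.992, -0.123, 0.011], [-0.048, -0.464, -0.885], [0.114, 0.877, -0.466]], 't': [-0.547, 0.096, 1.134]}
wrist {'fx': 303.402, 'fy': 303.402, 'cx': 261.505, 'cy': 193.913, 'R': [[0.285, 0.958, -0.001], [0.918, -0.273, 0.289], [0.277, -0.083, -0.957]], 't': [-0.625, -0.039, 0.379]}
0.15 [[-9.58024046e-01  2.86687711e-01 -2.88420984e-04]
 [ 2.86687847e-01  9.58023783e-01 -7.13176037e-04]
 [ 7.18553565e-05 -7.65926583e-04 -9.99999704e-01]] [ 0.25702676 -0.58482409  0.0785054 ]
```

View pics/scene0.png

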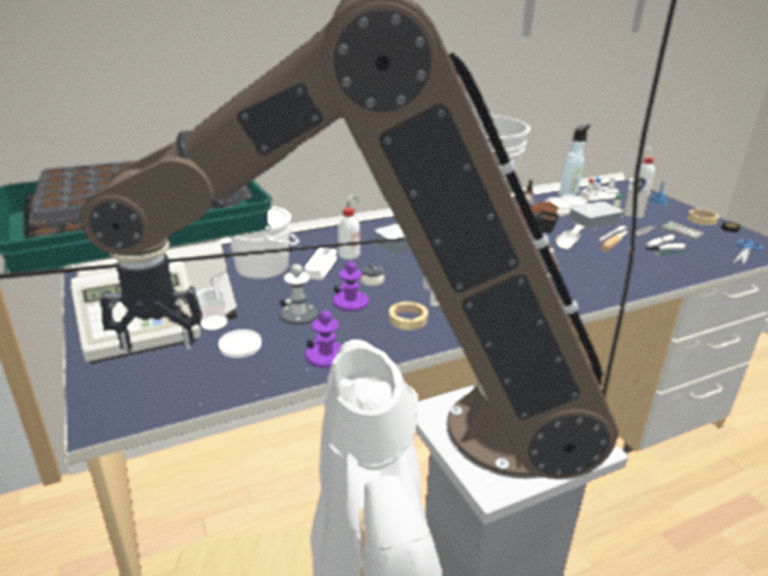

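View pics/side0.png

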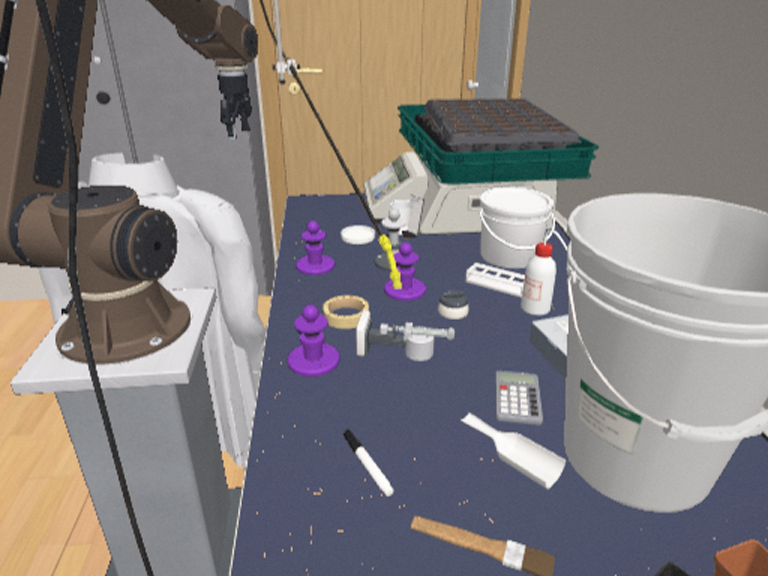

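Side view (1.5x pixels): the coupler has its head at (420,343), its white hygrometer at (363,334) and its lever pointing to image right. The grey stand is at (393,235) in side and (297,305) in scene. The look-alikes are the purple stands in side at (313,340), (314,248) and (405,275). The calculator and balance are not candidates. I choose the grey stand and the only coupler, and next I'll locate both roughly.

Run:
```python
from h import *
s=m.camera_params('side');c=m.camera_params('scene')
f=lambda p,u,v,z:print(np.round(px2z(p,u/1.5,v/1.5,z),3))
print('stand base scene, side');f(c,298,313,.006);f(s,391,262,.006)
print('ball tri',tri([(c,296/1.5,270/1.5),(s,394/1.5,213/1.5)]))
print('head bottom, lever tip, hygro bottom');f(s,419,352,.0);f(s,450,334,.048);f(s,362,353,0)
print('purple');[f(s,u,v,0.006) for u,v in((313,360),(315,264),(405,288))]
print('tape,timer,petri,marker,scoop');[f(s,u,v,0.01) for u,v in((346,315),(453,310),(358,235),(368,465),(515,450))]
im=np.load('pics/side0.npz')['im'];a=cv2.resize(im[190:250,220:320],None,fx=6,fy=6,interpolation=cv2.INTER_CUBIC)
b=cv2.resize(im[125:205,220:320],None,fx=6,fy=6,interpolation=cv2.INTER_CUBIC)
cv2.imwrite('pics/crop1.png',np.vstack([a,b])[:600] if 0 else cv2.resize(np.vstack([a,b]),None,fx=.7,fy=.7))
```

```text
stand base scene, side
[0.57  0.244 0.006]
[0.565 0.229 0.006]
ball tri [0.57268722 0.24302652 0.12890677]
head bottom, lever tip, hygro bottom
[ 0.575 -0.151  0.   ]
[ 0.629 -0.168  0.048]
[ 0.467 -0.143  0.   ]
purple
[ 0.376 -0.164  0.006]
[0.378 0.237 0.006]
[0.582 0.092 0.006]
tape,timer,petri,marker,scoop
[ 0.443 -0.018  0.01 ]
[ 0.669 -0.022  0.01 ]
[0.494 0.397 0.01 ]
[ 0.456 -0.432  0.01 ]
[ 0.675 -0.428  0.01 ]
```

View pics/crop1.png

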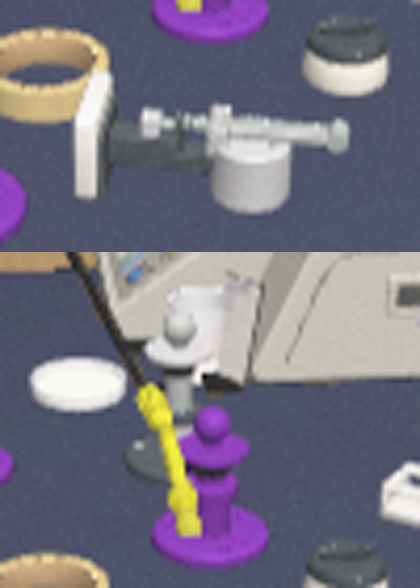

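Run:
```python
from h import *
s=m.camera_params('side');c=m.camera_params('scene')
def plane(p,a,b):
    C=-np.array(p['R']).T@np.array(p['t']).ravel();A=px2z(p,a[0]/1.5,a[1]/1.5,0);B=px2z(p,b[0]/1.5,b[1]/1.5,0.01)
    n=np.cross(A-C,B-C);n/=np.linalg.norm(n);return n,n@C,C
n1,d1,C1=plane(s,(270,10),(383,240));n2,d2,C2=plane(c,(20,270),(370,241))
D=np.cross(n1,n2);P=np.linalg.lstsq(np.array([n1,n2]),[d1,d2],rcond=None)[0];print('line',P,D/np.linalg.norm(D),C1,C2)
for u,v in((270,10),(330,130),(385,240),(390,285)):
    d=px2z(s,u/1.5,v/1.5,0)-C1; A=np.array([d,-D]).T; k=np.linalg.lstsq(A,P-C1,rcond=None)[0]; print(C1+k[0]*d, proj(c,C1+k[0]*d)*1.5)
```

```text
line [0.50184107 0.05110559 0.20304441] [ 0.16627344 -0.97195178 -0.16632159] [ 0.41858165 -1.01726665  0.6198295 ] [-0.70266643  0.62664592  0.8074512 ]
[0.19642668 1.83640612 0.50854725] [-1927.51534189   431.3655569 ]
[0.43080704 0.47964737 0.27734528] [200.50797897 254.12297316]
[ 0.52136436 -0.04457469  0.18801862] [410.78447227 236.60772223]
[ 0.51716723 -0.16789992  0.15722068] [452.90879275 240.58769026]
```

View pics/wrist0.png

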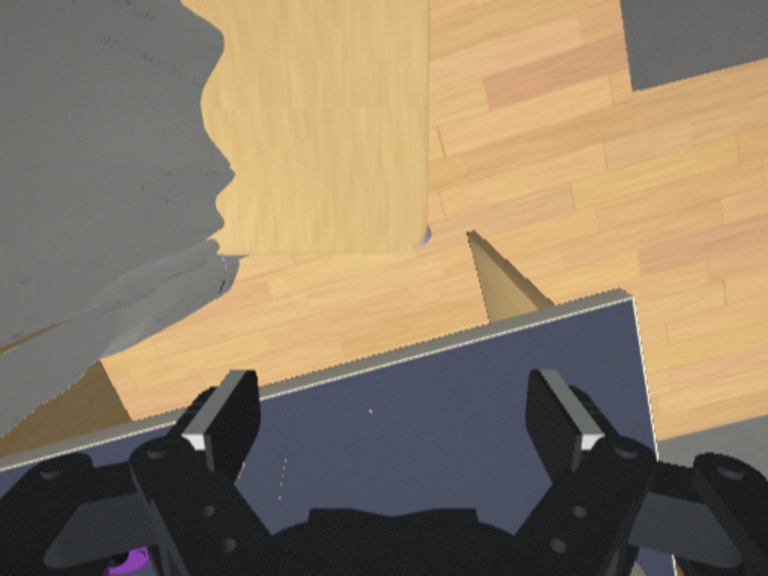

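The wrist view shows only the bench edge and the open fingers. The black pole with the yellow tip in the side view may hang over the bench, so I'll raise the arm and look again before reaching.

Run:
```python
from h import *
a=np.load('pics/scene0.npz')['im'][150:200,0:270]
o=m.observe()
R=np.array(o['tool_rot'])
m.goto([0.25,0.58,0.45],R)
print(m.observe()['qpos'],m.observe()['clock'])
save('scene','scene1');save('side','side1');save('wrist','wrist1')
S=cv2.imread('pics/scene1.png');D=cv2.imread('pics/side1.png');W=cv2.imread('pics/wrist1.png')
top=np.hstack([cv2.resize(S,(400,300)),cv2.resize(W,(400,300))])
bot=np.hstack([cv2.resize(D,(400,300)),cv2.copyMakeBorder(cv2.resize(a,(400,74*1)),0,226,0,0,cv2.BORDER_CONSTANT)])
cv2.imwrite('pics/mont1.png',np.vstack([top,bot]))
```

```text
[ 1.05974331e+00  3.81370053e-01  1.20351887e+00  5.95034476e-06
  1.55987308e+00 -2.20365386e-01] 1.0333
```

View pics/mont1.png

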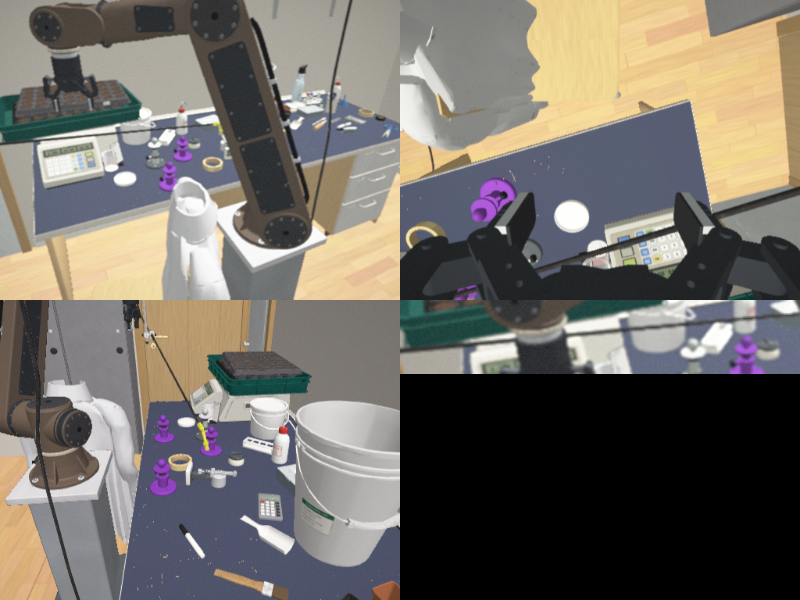

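The pole is real: its black section runs behind the wrist and over the balance. Its yellow nozzle starts at scene (278,160) and side (252,156), which agrees with the triangulated line. Its tip hangs about 0.16 m up, near the coupler. I'll take wrist views over the stand and over the coupler.

Run:
```python
from h import *
m.goto([0.44,0.24,0.46],down(np.pi)); save('wrist','wst')
m.goto([0.46,-0.15,0.46],down(np.pi)); save('wrist','wco'); save('scene','scene2'); 
print(m.observe()['qpos'],m.observe()['clock'])
A=cv2.imread('pics/wst.png');B=cv2.imread('pics/wco.png')
cv2.imwrite('pics/mont2.png',np.vstack([cv2.resize(A[40:340],(512,300)),cv2.resize(B[40:340],(512,300))]))
```

```text
[-4.49942459e-01  1.24480988e-01  1.52363016e+00  1.37009016e-04
  1.49343449e+00 -2.02223271e+00] 4.2333
```

View pics/mont2.png

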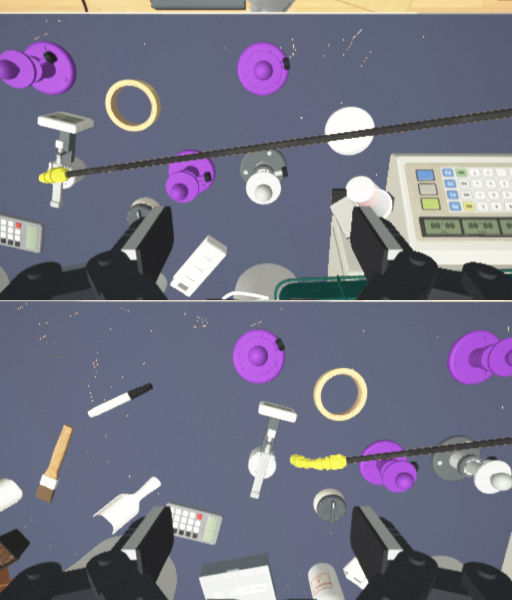

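Wrist views (montage pixels): the top half has the grey stand base at (263,168), its ball at (263,189), purple stands at (190,175), (262,68) and (40,68), and the petri dish at (350,130). In the bottom half the coupler's hygrometer is at (277,411), its head at (262,462) and its lever tip at (256,494). The yellow nozzle runs from (346,461) to (292,461). Now I'll compute positions.

Run:
```python
from h import *
L=lambda n:(lambda z:{k:(z[k] if z[k].ndim else float(z[k])) for k in z.files})(np.load('pics/'+n+'.npz'))
a,b,s=L('wst'),L('wco'),L('side0')
print('noz start',tri([(a,68,213),(b,346,201),(s,257,160)]),tri([(a,68,213),(b,346,201)]))
print('noz tip',tri([(a,40,218),(b,292,201),(s,260,189)]),tri([(a,40,218),(b,292,201)]))
print('pole at stand',tri([(a,285,183),(b,440,186)]))
print('beaker top',px2z(a,372,232,.081))
# stand: refine circles
def crop(n,x0,y0,x1,y1,k):
    return cv2.resize(L(n)['im'][y0:y1,x0:x1],None,fx=k,fy=k,interpolation=cv2.INTER_CUBIC)
print('base',px2z(a,263,208,.006),px2z(b,456,198,.006))
print('ball',tri([(a,264,229),(b,490,217),]))
for n,u,v,z in(('hyg',277,151,.065),('head',262,203,.042),('tip',256,234,.05)):print(n,px2z(b,u,v,z))
print('purp near',px2z(b,259,96,.0),px2z(b,259,96,.15))
c1=crop('wco',225,135,325,245,5.4);c2=crop('wst',215,175,315,265,5.4)
cv2.imwrite('pics/c2.png',np.hstack([cv2.resize(c1,(400,440)),cv2.resize(c2,(400,360)).copy() if 0 else cv2.copyMakeBorder(cv2.resize(c2,(400,360)),0,80,0,0,cv2.BORDER_CONSTANT)]))
```

```text
noz start [ 0.52064008 -0.03276943  0.18454724] [ 0.5172853  -0.03136987  0.19079287]
noz tip [ 0.53430423 -0.10681072  0.13590207] [ 0.53508771 -0.1018246   0.15192415]
pole at stand [ 0.57467068  0.30039539 -0.14714094]
beaker top [0.59327545 0.44320713 0.081     ]
base [0.57359321 0.24427111 0.006     ] [0.57186802 0.24544447 0.006     ]
ball [0.57673161 0.2454737  0.10318191]
hyg [ 0.46817455 -0.12188422  0.065     ]
head [ 0.57130473 -0.14766786  0.042     ]
tip [ 0.63215456 -0.15918207  0.05      ]
purp near [ 0.37592461 -0.15367779  0.        ] [ 0.37876283 -0.1525373   0.15      ]
```

View pics/c2.png

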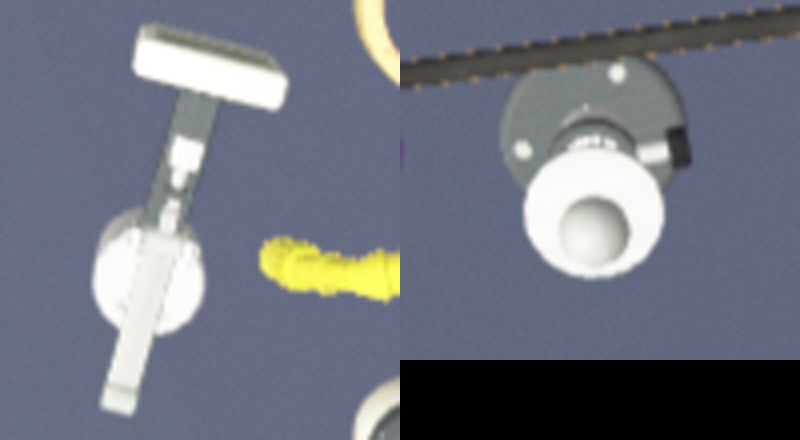

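The crop confirms the coupler, with its nose at crop (117,405) and tongue at (195,110), and the grey stand, with its flange at (595,213) and ball at (594,232). The nozzle tip hangs close to where the hand must be to grip the tongue. So I'll pinch the lever, drag the coupler 0.1 m clear of the nozzle, and then raise the lever.

Run:
```python
from h import *
L=lambda n:(lambda z:{k:(z[k] if z[k].ndim else float(z[k])) for k in z.files})(np.load('pics/'+n+'.npz'))
a,b=L('wst'),L('wco')
B=lambda x,y,z:px2z(b,225+x/4,135+y/4,z); A=lambda x,y,z:px2z(a,215+x/4,175+y/4,z)
end=B(117,405,.052);pv=B(165,240,.052);head=B(152,278,.042);ton=B(193,115,.04)
print('end',end,'pv',pv,'head',head,'ton',ton)
for p,q in((end,pv),(pv,ton),(end,ton)):d=p-q;print('yaw',np.arctan2(d[1],d[0]),np.linalg.norm(d))
for z in(.105,.11,.115,.12):print(z,'flange',A(595,213,z),'ball',A(594,232,z+.018))
print('base',A(593,135,.008))
for z in(.22,.236,.25):print('pole',px2z(a,263,186,z))
print('calc corner',px2z(b,172,240,.015),px2z(b,165,270,.015),'bucket',px2z(a,265,305,.1))
```

```text
end [ 0.63600812 -0.16255598  0.052     ] pv [ 0.55224558 -0.13982759  0.052     ] head [ 0.57432645 -0.14574629  0.042     ] ton [ 0.49559912 -0.12710883  0.04      ]
yaw -0.26496321763249336 0.08679136986524862
yaw -0.22086588403459628 0.059283966986085374
yaw -0.2472891891141674 0.14531065800686857
0.105 flange [0.57559499 0.41862058 0.105     ] ball [0.57650129 0.4124768  0.123     ]
0.11 flange [0.5734507  0.41679336 0.11      ] ball [0.57426501 0.41064495 0.128     ]
0.115 flange [0.57130641 0.41496615 0.115     ] ball [0.57202872 0.4088131  0.133     ]
0.12 flange [0.56916212 0.41313893 0.12      ] ball [0.56979244 0.40698126 0.138     ]
base [0.57418111 0.44878897 0.008     ]
pole [0.4684595  0.24287968 0.22      ]
pole [0.4640857 0.2427865 0.236    ]
pole [0.46025862 0.24270497 0.25      ]
calc corner [ 0.66192482 -0.33472662  0.015     ] [ 0.73254455 -0.35563125  0.015     ] bucket [0.73598503 0.24811573 0.1       ]
```

```bash
cat >> h.py <<'E'
from scipy.spatial.transform import Rotation as Ro
PSI=-0.25; HEAD0=np.array([.573,-.1463,0]); STAND=np.array([.5735,.2445,0])
def dirv(y): return np.array([np.cos(y),np.sin(y),0])
E
python3 - <<'E'
from h import *
u=dirv(PSI);R=down(PSI+np.pi);tip=HEAD0+.051*u+[0,0,.040]
m.grip(0.5,30)
m.goto(tip+[0,0,.16],R); m.move_l(tip+[0,0,.035],speed=.25); m.move_l(tip,speed=.08,until_force=6)
m.grip(0.0,30); o=m.observe(); print('w',o['width'],o['grasp_force'],o['contact_force'],o['tcp_pos'])
D=np.array([0,-.10,0]); m.move_l(tip+D,speed=.1); o=m.observe();print(o['contact_force'],o['tcp_pos'],o['clock'])
save('side','side3',(200,160,340,280),4)
E
```

```text
w 0.17516421398382087 34.62578622624278 [-0.24901376  0.40882729  2.15045028] [ 0.62260995 -0.15904412  0.04044442]
[-1.48485705  0.76604372  6.33247452] [ 0.62223031 -0.26015142  0.04022737] 8.6333
```

View pics/side3.png

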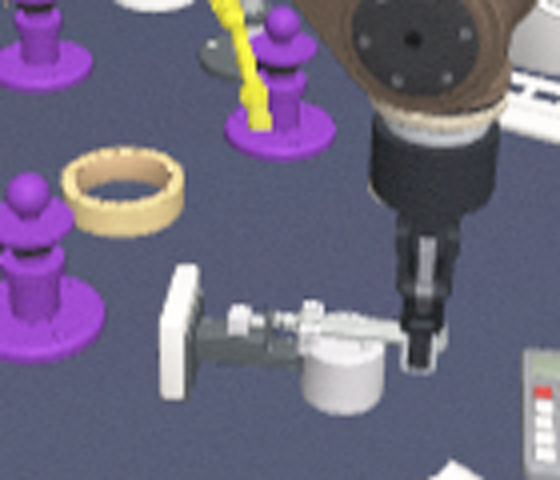

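The hand is pinching the lever tip (crop ~(420,340)) and the coupler was dragged flat, clear of the nozzle. Next I'll raise the lever.

Run:
```python
from h import *
u=dirv(PSI);yc=np.array([-u[1],u[0],0]);R0=down(PSI+np.pi);D=np.array([0,-.10,0])
piv=HEAD0+D-.024*u+[0,0,.048]; t0=HEAD0+D+.051*u+[0,0,.040]
for th in(.1,.2,.3,.4,.45):
    Q=Ro.from_rotvec(-th*yc).as_matrix(); m.move_l(piv+Q@(t0-piv),Q@R0,speed=.06)
o=m.observe();print(o['contact_force'],o['width'],o['clock'])
m.grip(1.0); m.pause(.2)
p=np.array(m.observe()['tcp_pos']);R=np.array(m.observe()['tool_rot'])
m.move_l(p-R[:,2]*.11,speed=.25)
save('side','side4',(200,160,340,280),3)
tng=HEAD0+D-.062*u
m.goto([tng[0]-.03,tng[1],.24],R0); save('wrist','w4')
print(m.observe()['clock'])
a=cv2.imread('pics/side4.png');b=cv2.imread('pics/w4.png')
cv2.imwrite('pics/m4.png',np.hstack([a,cv2.resize(b,(380,285))[:,:] if 0 else cv2.copyMakeBorder(cv2.resize(b,(380,285)),0,75,0,0,cv2.BORDER_CONSTANT)]))
```

```text
[-0.15825018  1.13685716 -1.85370385] 0.1768123123844973 10.2167
12.45
```

View pics/m4.png

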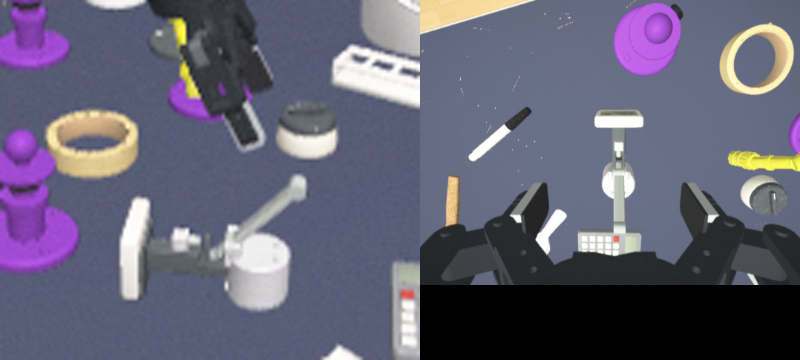

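The side crop shows the lever standing fully raised (about 45–50° up, end at (298,185)), with the coupler flat on the bench. Wrist view: spring block at (619,147), hygrometer at (617,117). I'll check these against the expected positions, then grip.

Run:
```python
from h import *
z=np.load('pics/w4.npz');p={k:(z[k] if z[k].ndim else float(z[k])) for k in z.files}
im=p['im'];k=512/380
hy=px2z(p,(617-420)*k,118*k,.065);bl=px2z(p,(619-420)*k,147*k,.054)
u=dirv(PSI);H=HEAD0+[0,-.1,0]
n=np.array([-u[1],u[0],0])
for q in(hy,bl):print(q,'in coupler',(q-H)@u,(q-H)@n)
# subpixel: bright hygro & tongue column centres
g=im.astype(int).sum(2)
for r in range(140,250,8):
    c=np.where(abs(g[r,225:310]-np.median(g[r,225:310]))>70)[0]+225
    if len(c):print(r,c.min(),c.max(),c.mean())
```

```text
[ 0.46711298 -0.22167829  0.065     ] in coupler -0.1086867629095504 -0.0023405843697046967
[ 0.51166503 -0.2295794   0.054     ] in coupler -0.06356496256538618 0.0010262859701248622
148 225 309 267.0
156 225 309 265.6521739130435
164 225 309 265.4761904761905
180 266 267 266.5
188 261 272 266.5
196 261 274 267.5
204 262 273 266.7
212 264 271 267.5
220 254 279 266.1875
228 248 285 266.5
236 246 286 266.0
244 225 309 266.5072463768116
```

The coupler is where expected, within 2 mm. Next I'll grip the tongue and carry it over the pole to the stand.

Run:
```python
from h import *
u=dirv(PSI);R0=down(PSI+np.pi);g=HEAD0+[0,-.1,0]-.0625*u+[0,0,.021]
m.move_l(g+[0,0,.06],R0,speed=.25); m.move_l(g,speed=.08,until_force=8)
f0=np.array(m.observe()['contact_force'])
m.grip(0.0,100); o=m.observe();print('grip',o['width'],o['grasp_force'],o['tcp_pos'],o['contact_force'],f0)
m.move_l(g+[0,0,.32],speed=.2); m.pause(.2);o=m.observe();print('lifted',o['width'],o['grasp_force'],o['contact_force'],o['moment'])
v=dirv(.8);t=STAND+.0625*v+[0,0,.021+.22]
m.goto(t+[0,0,.08],down(.8)); m.move_l(t-[0,0,.055],speed=.15); m.pause(.2)
o=m.observe();print(o['tcp_pos'],o['contact_force'],o['clock'],o['qpos'])
save('side','side5',(210,100,330,200),4); save('scene','scene5',(130,130,290,230),4)
a=cv2.imread('pics/side5.png');b=cv2.imread('pics/scene5.png')
cv2.imwrite('pics/m5.png',np.hstack([cv2.resize(a,(360,300)),cv2.resize(b,(440,275)) if 0 else cv2.resize(b[:,:],(440,300))]))
```

```text
grip 0.21511779406461443 98.30218076705933 [ 0.51253268 -0.23084227  0.02139871] [-0.85332957  0.57495247  5.50843231] [-0.13269253 -0.28333881  1.24448141]
lifted 0.21718159596413603 97.86150813102722 [ 0.6626694   0.44522001 -3.99429631] [0.02252175 0.13754931 0.03443081]
[0.6172489  0.28943384 0.18685215] [ 0.29551056  0.89376233 -3.59833742] 20.4917 [3.41640263e-01 6.24384403e-01 1.46674530e+00 3.61449664e-05
 1.04912757e+00 1.11238187e+00]
```

View pics/m5.png

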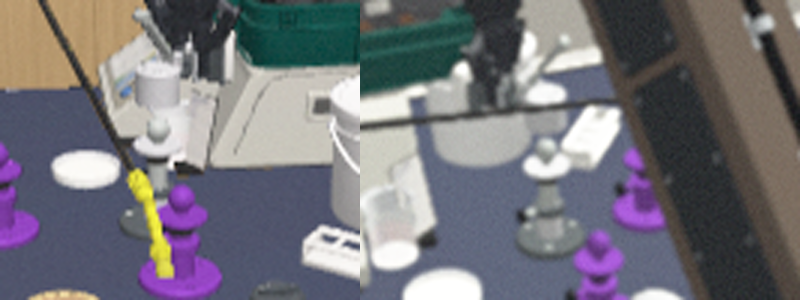

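Both views show the head centred above the ball, in side at (158,85) over (158,130) and in scene at (545,98) over (545,148), with about 2 cm of gap. I'll lower it by feel.

Run:
```python
from h import *
o=m.observe();p=np.array(o['tcp_pos']);gz=.0214
def to(b,sp,f):
    q=np.array([p[0],p[1],b+gz]); r=m.move_l(q,speed=sp,until_force=f);o=m.observe();print(b,r,'bottom',o['tcp_pos'][2]-gz,np.round(o['contact_force'],2),np.round(o['moment'],3),o['clock']);return r
if not to(.126,.04,4):
    to(.080,.012,8.5)
m.pause(.3);o=m.observe();print(o['tcp_pos'],o['contact_force'],o['width'],o['clock'])
```

```text
0.126 False bottom 0.12630580442021394 [ 0.42  0.05 -2.39] [ 0.147 -0.121  0.007] 21.7083
0.08 True bottom 0.10922397020323998 [-0.21  1.1   6.65] [-0.195  0.272 -0.   ] 23.4667
[0.6173731  0.28957684 0.13083623] [-0.22599719  0.71568072  5.66680078] 0.2164719213278211 23.7667
```

It touched down with the underside at 0.109 m, matching the estimated 0.110 m. The flange load is about 9.5 N, so the post is just giving. I'll release and check the seat.

Run:
```python
from h import *
m.grip(0.6); p=np.array(m.observe()['tcp_pos'])
m.move_l(p+[0,0,.15],speed=.2); m.grip(0.0,30)
v=dirv(.8); q=STAND-.016*v
m.goto([q[0],q[1],.109+.099+.011+.04],down(.8)); print(m.observe()['clock'],m.observe()['contact_force'])
save('side','side6',(220,100,320,190),5);
save('wrist','w6');a=cv2.imread('pics/side6.png');b=cv2.imread('pics/w6.png')
cv2.imwrite('pics/m6.png',np.hstack([cv2.resize(a,(400,360)),cv2.resize(b,(400,300)) if 0 else cv2.copyMakeBorder(cv2.resize(b,(400,300)),0,60,0,0,cv2.BORDER_CONSTANT)]))
```

```text
26.0417 [-0.74659823 -0.36910391  0.30491494]
```

View pics/m6.png

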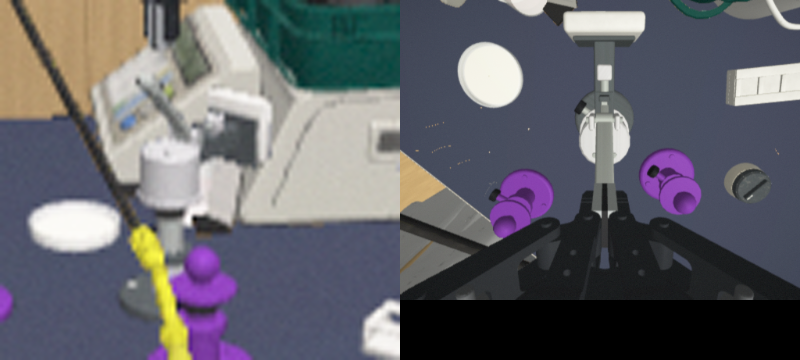

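It is seated upright on the flange with the lever fully up, and the shut fingertips are lined up above the lever. Now I'll push it shut.

Run:
```python
from h import *
p=np.array(m.observe()['tcp_pos'])
m.move_l([p[0],p[1],.109+.099+.011+.008],speed=.1)
r=m.move_l([p[0],p[1],.1665],speed=.018,until_force=13)
o=m.observe();print(r,'tip above .1095:',o['tcp_pos'][2]-.011-.1095,o['contact_force'],o['clock'])
m.pause(.2);print(m.observe()['contact_force'])
```

```text
True tip above .1095: 0.050536717021116326 [-2.43223703 -1.54524028 10.18010759] 29.35
[-3.13453344 -1.55680395  9.93495397]
```

Run:
```python
from h import *
o=m.observe();p=np.array(o['tcp_pos'])
# slope probe: pure post stiffness (3.2 N/mm) means the lever is flat
for k in(.5,1.0,1.5):
    m.move_l([p[0],p[1],p[2]-k/1000],speed=.01,until_force=5);m.pause(.15);o=m.observe();print(k,o['tcp_pos'][2]-.1205,np.round(o['contact_force'],2))
m.move_l(p+[0,0,.12],speed=.15); m.pause(.2)
save('side','side7',(220,100,320,190),5);save('wrist','w7');print(m.observe()['clock'],m.observe()['contact_force'])
a=cv2.imread('pics/side7.png');b=cv2.imread('pics/w7.png')
cv2.imwrite('pics/m7.png',np.hstack([cv2.resize(a,(400,360)),cv2.copyMakeBorder(cv2.resize(b,(400,300)),0,60,0,0,cv2.BORDER_CONSTANT)]))
```

```text
0.5 0.050787786429088294 [-2.9  -2.1   8.74]
1.0 0.05041603730279126 [-3.   -2.32 11.16]
1.5 0.05006083089859986 [-3.89 -2.59 12.13]
32.0083 [-0.10440689 -0.66880746 -0.27264214]
```

View pics/m7.png

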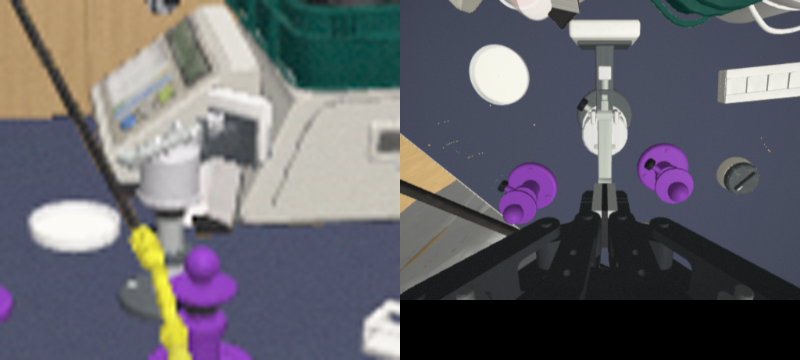

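The lever lies down over the head, and the push slope (about 3–4 N/mm) matches the post's spring alone. I'll make one light touch on the lever top to confirm it is flat, expecting z ≈ 0.162 m.

Run:
```python
from h import *
p=np.array(m.observe()['tcp_pos'])
m.move_l([p[0],p[1],.182],speed=.2)
m.pause(.2);r=m.move_l([p[0],p[1],.166],speed=.008,until_force=2);o=m.observe();print(r,'tip z',o['tcp_pos'][2]-.011,o['contact_force'])
r=m.move_l([p[0],p[1],.166],speed=.008,until_force=10.5);m.pause(.1);o=m.observe();print(r,'tip z',o['tcp_pos'][2]-.011,o['contact_force'])
m.move_l([p[0],p[1],.19],speed=.1);m.pause(.1)
r=m.move_l([p[0],p[1],.166],speed=.008,until_force=2);o=m.observe();print(r,'tip z',o['tcp_pos'][2]-.011,o['contact_force'],o['clock'])
m.move_l([p[0],p[1],.30],speed=.2)
```

```text
True tip z 0.16223932208407002 [0.97367783 0.65222959 4.4281398 ]
True tip z 0.15941947919234348 [-3.85730043 -1.79985519 11.95201725]
True tip z 0.16232222417517012 [-0.19238329 -0.40256057  3.87848102] 37.0917
```

The light touch put the lever top at 0.1622–0.1623 m, as expected for fully shut, and it was unchanged after a firmer press. The hand is clear, so I'll hand the job in.

```bash
python3 -c "
from workcell import manip as m
m.pause(.3);print(m.close_job())"
```

```text
the job is handed in; nothing more can be done
None
```

The hygrometer is mounted: the coupler sits home on the grey post with its lever fully shut, the hand is clear, no bystander was moved, and the job was handed in at about 39 s; the peak load on the post was about 16 N.

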